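Put the clipper case away and tip the tier's lid shut

ROBOT

A 7-joint arm with a two-finger parallel gripper is mounted at the origin on the work surface. World frame = base frame: x ahead of the robot, y to its left, z up, the work surface at z = 0. Lengths are in m, angles in rad, forces in N, time in s.
With the tool pointing down it reaches from about 0.4 to 0.85 m from the base axis. Payload 4.5 kg.
Tool frame: the origin (TCP) lies between the finger pads; the fingertips stand 19 mm ahead of it and the grasp point (between the pads) is the TCP (r.tips_ahead is the distance from the TCP to the fingertips, in m); z points along the fingers, y is the line along which they close (so a half turn about z gives the same grasp; the last joint's range is limited). The gripper opens to 88 mm and grips with 3 to 60 N. Pads are 18 mm wide; open, the fingers measure 123 mm over their backs; the gripper's body (75 mm by 187 mm) begins 45 mm behind the grasp point.
Start: joints at [1.244, 0.689, -0.195, 1.565, 0.157, 0.902, -0.215], TCP at [0.221, -0.585, 0.23] pointing down, gripper open.
Joint ranges: [-3.01, 3.01], [-0.46, 2.08], [-1.47, 1.51], [0.13, 2.56], [-1, 4.14], [0.04, 2.09], [-2.66, 2.66]. Speed limits (rad/s): [2.57, 2.57, 3.14, 3.14, 3.14, 3.14, 3.14].

INTERFACE

Orientations are given as a unit quaternion [x, y, z, w].
In Python, from plant import r, cams, models gives the robot as it stands. The module is installed in compiled form; this text tells all that it offers.
- The arm moves only by the tool jog_arm, never from a script. Its arguments are lists of equal length, an entry for each row: "turn": the turn, a rotation vector about the tool's x, y, z in rad, a list of three; "translation": the shift along the tool's x, y, z in m, a list of three; "grip": the closure, from 0 (fully open) to 1 (shut). In form: {"turn": [[ax, ay, az], ...], "translation": [[tx, ty, tz], ...], "grip": [grip, ...]}. A call has 1 to 20 rows; each row is the pose to reach, as a shift and turn from the pose commanded when the call began, along the tool's axes at that moment; what a row does not reach only later rows make up. A row lasts 1/8 s, in which the tool goes at most 62.5 mm and 10.7 degrees, less where a joint would pass 70% of its speed; a pose out of reach is approached as far as the arm can. A call with a gripper value outside its range is refused whole. The fingers move at their own pace and stop on an object; "force" is the grip in N (left out, the last holds). Time passes only in rows, so rows that repeat a pose let the fingers close. It gives the time, the measured TCP pose, the force, the opening and the grip force at its end, in the units of the state.
- r.get_state(): the state, without advancing time (a new reading comes with each control period).
- cams.snapshot(name): name is "scene" or "top" or "wrist"; returns the picture (400x640x3 uint8, red, green, blue); there is no depth.
- cams.camera_params(name): a dict with "fx", "fy", "cx", "cy" (pixels), "k1" (the pictures are not rectified: a ray, as slopes to the right and down, at radius r is drawn at 1 + k1 r^2 times it, then the intrinsics apply), "eye" and "orientation" of the camera in the world. Camera axes: x right, y up, looking along -z (the intrinsics and any distortion apply to the point x, -y, -z); pixel columns grow to the right and rows downward; lengths in m; the calibration is good to about 2 mm. A picture is of the moment at which its call begins: read the wrist's pose just before it. camera_params takes no time and is no camera call; for the wrist camera it gives the pose at the moment of the call.
- r.finish_job(): hands the job in; it is judged then, once.
Trained networks look in the newest picture that a camera, given by its name, has taken for a name from the list of things; names that differ only in an ending like _2 or _b are one class to them, and where a whole thing is asked for, a point or a joint stands for the part that bears it (a point fixed in the world has none). Each returns a list of dicts, best first, with "p" (0 to 1); they miss things now and then, are a little off and sometimes report something else, mostly with a low value. They report only what shows in the picture. A call takes as long as a camera call. They do not tell look-alikes from the thing itself.
- models.find_in(camera, name): "position" ([x, y, z] in m, in world coordinates, good to about 4 mm: the middle of the surface that is visible of it).
- models.masks_of(camera, name): "pixels" (400x640 bool, what is visible of it).
- models.place_of(camera, name): "position" ([x, y, z] in m, in world coordinates, good to about 4 mm: a listed point, or the origin of a listed thing).
The state is a dict: "clock": time; "q": joint angles; "qd": joint speeds; "joint_torque": joint torques, N m; "tool_pos": TCP position; "eef_rot": TCP orientation; "contact_force": force on the tool from outside, world axes, zero at the start; "moment": the same for the moment, N m; "opening": opening from 0.0 (shut) to 1.0 (fully open); "finger_force": force on a finger pad.
Only numpy, scipy, OpenCV 4.12 (cv2) and the standard library are available. Lean on these libraries where they do the work, as an engineer would, in place of code of your own. Each camera call takes 0.05 s, during which the arm holds its last target. There are 200 camera calls.

TASK

Lay the chrome nail clipper case inside the open top tier of the pale blue stack, then push its lid from behind past upright only until its own weight takes it, and let it swing down by itself without riding it down. It comes to rest a little proud on its catch: press gently on its front edge until it snaps home flush, not forcing the plastic, and leave everything else as it stands.

Things in the scene. Friction and masses are not known exactly. Their poses are not given: they have to be found in the camera images.
- tiers: Stack of pale blue plastic tiers, fixed. Origin on the ledge under the centre of the top tier; x points from its front to its hinged back. 140 (x) x 190 (y) mm. The top tier is an open box, 4 mm walls, 46 mm deep; it stands on a collar at a height that varies and is not measured: rim at z = 135 to 145 mm. In front (x -140 to -70 mm) a 35 mm high open tray holds comb and dish.
- lid (a joint): Lid angle (rad): 0 closed flush, 1.571 upright, 2.1 back stop. Starts open, leaning back 0.28 to 0.53 beyond upright. The stiff, damped hinge holds it near upright; pushed forward (1 to 2 N) it starts to fall by itself somewhere between 1.3 and 0.9 (its weight varies), slowly at first, in 1 to 7 s, and rests on a sprung catch at about 0.04.
- hinge_foot (a point): Point on the ledge straight below the middle of the lid's hinge line, which runs along the stack's y, 2.5 mm above the rim. The lid is a flat plate 5 mm thick, 192 mm wide; its free edge, with a 34 mm wide catch tongue in its middle, is 152 mm from the hinge. Closed, its top is 5 mm above the rim. Some 10 N (up to 18) pressed slowly down on its front middle snaps it from the catch to 0, a hard stop; over 30 N damages it.
- case: Chrome nail clipper case, a closed rounded box 70 x 28 x 18 mm (x, y, z), about 60 g, lying flat on the ledge to the robot's right. Origin at the centre of its underside, x along its length.
- comb: Wooden comb 100 x 26 x 5 mm, lying in the low front tray of the stack; leave alone. Origin under its centre, y along its length.
- dish: Small white ceramic ring dish, 52 mm across, 16 mm high, in the low front tray; leave alone. Origin under its centre.
- cup: Stainless steel toothbrush cup, 68 mm across, 100 mm high, with two brushes reaching to 190 mm; leave alone. Origin under its centre.
- bottle: Green plastic travel bottle, closed, 44 mm across, 120 mm high; leave alone. Origin under its centre.
- soap: Cream bar of soap 75 x 50 x 26 mm, rounded, near the case; leave alone. Origin under its centre.
- jar: Small glass cream jar with a metal cap, 52 mm across, 42 mm high, near the case; leave alone. Origin under its centre.
Not all that is in view belongs to the job. Several things look just like the case: the one meant starts nearest to the robot's base.

How it is judged:
By the outcome, as a careful person would: the job done as asked, in the order asked, and still so for the second after the job is handed in, with the robot touching nothing.
It also fails if it takes over 72 s, if anything falls off the work surface, if the arm or the gripper's body presses on something with over 40 N, if the wrist force passes 120 N, or if a joint passes its speed limit or range.

## Working session

There is one attempt and no reset: what is moved stays moved. The work goes in short steps, Python scripts to look and compute and a tool call to move; the robot and the scene stay as the last step left them, time stands still between calls to the robot, and variables do not carry over. Pictures are saved under pics/ and viewed, at most 10 in all, crops included, and the job is handed in when it is done.

Besides the shell and the picture viewer there is one more tool, called after "Emit:" as a command line: name --argument value ..., lists and objects as JSON in quotes. jog_arm: Moves the arm, as the interface text tells. Its arguments: {"type":"object","properties":{"turn":{"type":"array"},"translation":{"type":"array"},"grip":{"type":"array"},"force":{"type":"number"}},"required":["turn","translation","grip"]}

```bash
mkdir -p pics; python3 - <<'E'
from plant import r,cams,models
import cv2,numpy as np
s=r.get_state();print(s['clock'],s['tool_pos'],s['eef_rot'],s['opening'])
ims=[]
for c in('scene','top'):
    im=cams.snapshot(c);cv2.imwrite(f'pics/{c}0.png',im[:,:,::-1])
    p=cams.camera_params(c);print(c,p['eye'],p['orientation'])
    for n in('tiers','hinge_foot','case','cup','bottle','soap','jar','lid','comb','dish'):
        print(c,n,[(np.round(d['position'],3).tolist(),round(d['p'],2)) for d in models.place_of(c,n)][:5])
E
```

```text
0.0 [ 0.22036246 -0.58414858  0.22909468] [ 9.83764850e-01  1.79459812e-01 -2.32911451e-04 -9.17871173e-04] 0.9974873850841551
scene [1.51026925 0.01368024 1.07789306] [0.24781565 0.28265718 0.70764298 0.59827564]
scene tiers [([0.459, 0.075, -0.0], 0.58)]
scene hinge_foot [([0.527, 0.056, 0.0], 0.79)]
scene case [([0.641, -0.07, 0.001], 0.79), ([0.709, -0.372, 0.002], 0.67), ([0.526, 0.056, -0.001], 0.67), ([0.581, -0.464, 0.001], 0.63), ([0.448, -0.353, -0.0], 0.3)]
scene cup [([0.696, -0.198, -0.002], 0.86)]
scene bottle [([0.609, -0.367, -0.004], 0.69)]
scene soap [([0.386, -0.209, 0.005], 0.64)]
scene jar [([0.448, -0.355, 0.0], 0.69), ([0.525, 0.056, 0.002], 0.34)]Traceback (most recent call last):
  File "<stdin>", line 9, in <module>
ValueError: it knows: bottle, case, comb, cup, dish, hinge_foot, jar, soap, tiers
```

```bash
python3 - <<'E'
from plant import r,cams,models
import cv2,numpy as np
c='top'
im=cams.snapshot(c);cv2.imwrite(f'pics/{c}0.png',im[:,:,::-1])
p=cams.camera_params(c);print(c,p)
for n in('tiers','hinge_foot','case','cup','bottle','soap','jar','comb','dish'):
        print(c,n,[(np.round(d['position'],3).tolist(),round(d['p'],2)) for d in models.place_of(c,n)][:6])
E
```

```text
top {'fx': 390.6478565713974, 'fy': 390.6478565713974, 'cx': 316.3765088961265, 'cy': 197.73539677742465, 'k1': 0.018015027984251083, 'eye': array([ 0.35689841, -0.12778896,  1.03018563]), 'orientation': array([ 0.07710837, -0.07267373, -0.66607485,  0.73832048])}
top tiers [([0.464, 0.076, 0.003], 0.93), ([0.386, -0.209, -0.0], 0.21)]
top hinge_foot []
top case [([0.532, -0.219, -0.005], 0.86), ([0.584, -0.467, 0.0], 0.51), ([0.711, -0.37, 0.003], 0.5), ([0.64, -0.073, -0.003], 0.5)]
top cup [([0.689, -0.196, 0.001], 0.64)]
top bottle [([0.61, -0.365, -0.001], 0.69)]
top soap [([0.388, -0.206, -0.0], 0.67)]
top jar [([0.447, -0.351, -0.002], 0.6), ([0.611, -0.368, -0.004], 0.27), ([0.348, 0.063, 0.005], 0.21)]
top comb [([0.351, 0.062, 0.006], 0.61)]
top dish [([0.368, 0.154, 0.003], 0.77)]
```

View pics/scene0.png

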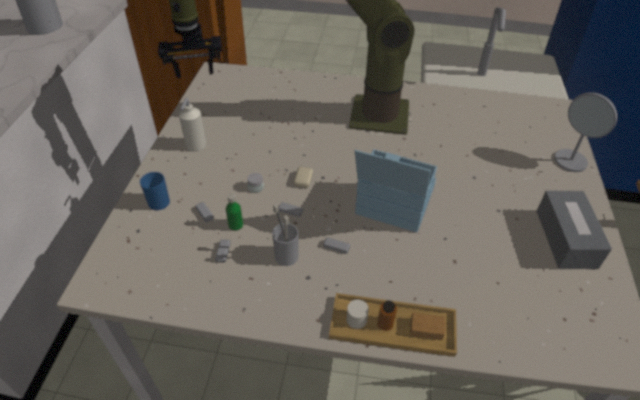

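View pics/top0.png

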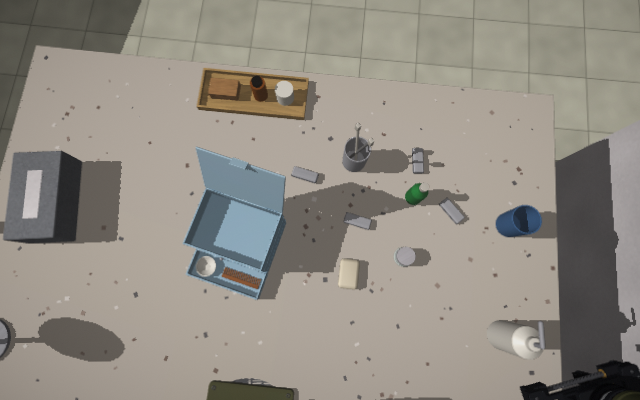

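The scene view shows the stack from behind, with its lid leaning back (around 395,190). In the top view the tier is at (235,230), the cup at (355,153), and four look-alike cases at (305,174), (358,220), (452,211) and (418,160). The nearest to the base is the one at (358,220), about (0.532, -0.219).

```bash
cat > h.py <<'E'
from plant import r,cams,models
import cv2,numpy as np
from scipy.spatial.transform import Rotation as R
def proj(p,P):
    P=np.atleast_2d(P);c=R.from_quat(p['orientation']).inv().apply(P-p['eye'])
    x,y=c[:,0]/-c[:,2],-c[:,1]/-c[:,2];k=1+p['k1']*(x*x+y*y)
    return np.c_[p['cx']+p['fx']*x*k,p['cy']+p['fy']*y*k]
def plane(p,uv,z):
    uv=np.atleast_2d(uv).astype(float);d=(uv-[p['cx'],p['cy']])/[p['fx'],p['fy']];s=d.copy()
    for _ in range(8): s=d/(1+p['k1']*(s**2).sum(1,keepdims=True))
    v=R.from_quat(p['orientation']).apply(np.c_[s[:,0],-s[:,1],-np.ones(len(s))])
    return p['eye']+v*((z-p['eye'][2])/v[:,2])[:,None]
E
python3 - <<'E'
from h import *
p=cams.camera_params('top');im=cams.snapshot('top')
for d in models.masks_of('top','case'):
    m=d['pixels'];ys,xs=np.nonzero(m);w=plane(p,np.c_[xs,ys],.012)[:,:2]
    (c,sz,a)=cv2.minAreaRect((w*1000).astype(np.float32));e,v=np.linalg.eigh(np.cov(w.T))
    print(round(d['p'],2),len(xs),np.round(c,1),np.round(sz,1),a,'pca',np.arctan2(v[1,1],v[0,1]))
for n in('tiers','comb'):
  d=models.masks_of('top',n)[0];ys,xs=np.nonzero(d['pixels']);print(n,d['p'],xs.min(),xs.max(),ys.min(),ys.max())
  if n=='comb':
    w=plane(p,np.c_[xs,ys],.01)[:,:2];e,v=np.linalg.eigh(np.cov(w.T));print('pca',np.arctan2(v[1,1],v[0,1]))
crop=im[135:310,170:300,::-1]
crop=cv2.resize(crop,None,fx=3.4,fy=3.4,interpolation=cv2.INTER_CUBIC)
# overlay model guess
for yaw,col in((-.29,(0,0,255)),):
  for z in(.14,.035):
    L=[(-.07,-.095),(.07,-.095),(.07,.095),(-.07,.095)] if z>.1 else [(-.14,-.095),(-.07,-.095),(-.07,.095),(-.14,.095)]
    L=np.array(L)@np.array([[np.cos(yaw),np.sin(yaw)],[-np.sin(yaw),np.cos(yaw)]])+[.463,.0755]
    q=(proj(p,np.c_[L,np.full(4,z)])-[170,135])*3.4
    cv2.polylines(crop,[q.astype(int)],True,col,1)
cv2.imwrite('pics/crop1.png',crop)
E
```

```text
0.83 277 [ 707.6 -371.8] [71.2 32.6] 2.6229259967803955 pca -3.0504546725080224
0.7 274 [ 578.2 -467.8] [67.5 29.2] 48.024845123291016 pca 0.7935602684505094
0.61 302 [637.5 -72.2] [73.  31.9] 78.3254623413086 pca 1.3823515860912723
tiers 0.76 183 285 148 298
comb 0.82 222 260 267 288
pca 1.3391163356672424
```

View pics/crop1.png

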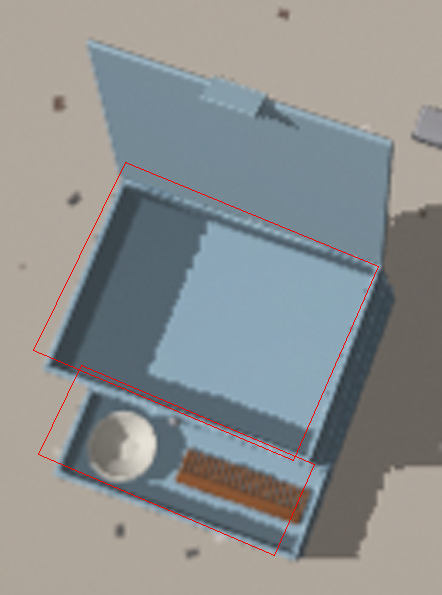

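The crop shows the red guess box about 3–4 px too far left. I'll fit the pose to the rim and tray corners I can see.

```bash
python3 - <<'E'
from h import *
from scipy.optimize import least_squares
p=cams.camera_params('top');cams.snapshot('top')
uv=np.array([(49,368),(121,184),(380,270),(310,460),(60,475),(297,557)])/3.4+[170,135]
def pts(t):
    x,y,a,z=t;L=np.array([(-.07,.095),(.07,.095),(.07,-.095),(-.07,-.095),(-.14,.095),(-.14,-.095)])
    c,s=np.cos(a),np.sin(a)
    return np.c_[x+c*L[:,0]-s*L[:,1],y+s*L[:,0]+c*L[:,1],[z]*4+[.035]*2]
f=least_squares(lambda t:np.r_[(proj(p,pts(t))-uv).ravel(),(t[3]-.14)/.005*.5],[.463,.07,-.27,.14],x_scale=[.01,.01,.1,.01])
print(f.x,np.round(f.fun,1))
ps=cams.camera_params('scene');cams.snapshot('scene')
for c,pp in(('top',p),('scene',ps)):
  for d in models.masks_of(c,'case'):
    m=d['pixels'];ys,xs=np.nonzero(m);w=plane(pp,np.c_[xs,ys],.012)[:,:2]
    (cc,sz,a)=cv2.minAreaRect((w*1000).astype(np.float32));e,v=np.linalg.eigh(np.cov(w.T))
    print(c,round(d['p'],2),len(xs),np.round(cc,1),np.round(sz,1),round(a,1),'pca',np.arctan2(v[1,1],v[0,1]))
E
```

```text
[ 0.45810025  0.07060814 -0.21548484  0.13091758] [-0.6  1.3  0.9 -1.1  0.7 -1.6  0.9  0.5 -2.1  0.2  0.1  0.6 -0.9]
top 0.83 322 [ 577.7 -467.7] [71.8 33.3] 44.4 pca -2.3847371015398147
top 0.78 250 [637.8 -72.3] [67.8 28.9] 78.3 pca 1.3508757071593285
top 0.74 299 [ 526.1 -223.3] [71.6 29.5] 78.6 pca 1.3764763164510572
top 0.73 294 [ 710.1 -371.7] [71.8 32.6] 3.0 pca -3.0264262164971765
scene 0.64 247 [ 713.6 -371.8] [79.8 31. ] 8.9 pca -2.995956125177187
scene 0.49 230 [ 530.  -222.7] [73.7 38.5] 76.4 pca 1.2708780379892421
scene 0.48 301 [641.1 -71.1] [74.7 41.5] 76.5 pca 1.316232756286909
scene 0.47 216 [ 583.6 -466.8] [83.5 31.1] 42.9 pca -2.4034481098225604
```

```bash
cat >> h.py <<'E'
S0=np.array([.458,.071]);SY=-.22
def stack(x,y): c,s=np.cos(SY),np.sin(SY);return S0+[c*x-s*y,s*x+c*y]
def go(pos,yaw,frm=None,pr=True):
    """tool pointing down with tool x at world angle yaw; returns translation, turn in the tool frame of frm"""
    if frm is None: s=r.get_state();frm=(s['tool_pos'],R.from_quat(s['eef_rot']))
    T=R.from_matrix(np.c_[[np.cos(yaw),np.sin(yaw),0],[np.sin(yaw),-np.cos(yaw),0],[0,0,-1]])
    tr=frm[1].inv().apply(np.array(pos)-frm[0]);tu=(frm[1].inv()*T).as_rotvec()
    if pr: print('translation',np.round(tr,4).tolist(),'turn',np.round(tu,4).tolist(),'rows',max(np.linalg.norm(tr)/.0625,np.linalg.norm(tu)/.187))
    return np.array(pos),T
E
python3 -c "
from h import *
go([.528,-.222,.15],1.37)"
```

```text
translation [0.4156, -0.2309, 0.0799] turn [0.0001, 0.0, -1.0091] rows 7.713322604106949
```

Emit:
jog_arm --turn '[[0, 0, -0.3], [0, 0, -0.6], [0, 0, -0.9], [0, 0, -1.01], [0, 0, -1.01], [0, 0, -1.01], [0, 0, -1.01], [0, 0, -1.01], [0, 0, -1.01], [0, 0, -1.01]]' --translation '[[0.05, -0.028, 0], [0.1, -0.055, 0], [0.15, -0.083, 0], [0.2, -0.11, 0], [0.25, -0.14, 0.02], [0.3, -0.167, 0.04], [0.35, -0.195, 0.06], [0.4156, -0.231, 0.08], [0.4156, -0.231, 0.08], [0.4156, -0.231, 0.08]]' --grip '[0.2, 0.2, 0.2, 0.2, 0.2, 0.2, 0.2, 0.2, 0.2, 0.2]'

```text
clock: 2.55
tool_pos: [0.5283, -0.2212, 0.1497]
eef_rot: [0.774, 0.634, -0.0, -0.0]
contact_force: [-0.2, -1.6, -0.7]
opening: 0.801
finger_force: 0.0
```

```bash
python3 - <<'E'
from h import *
s=r.get_state();print(s['clock'],s['tool_pos'],s['q'],s['opening'])
p=cams.camera_params('wrist');im=cams.snapshot('wrist');cv2.imwrite('pics/w1.png',im[:,:,::-1])
for d in models.masks_of('wrist','case'):
    ys,xs=np.nonzero(d['pixels']);w=plane(p,np.c_[xs,ys],.018)[:,:2]
    (cc,sz,a)=cv2.minAreaRect((w*1000).astype(np.float32));e,v=np.linalg.eigh(np.cov(w.T))
    print(round(d['p'],2),len(xs),xs.min(),xs.max(),ys.min(),ys.max(),np.round(cc,1),np.round(sz,1),round(a,1),'pca',np.arctan2(v[1,1],v[0,1]))
E
```

```text
2.55 [ 0.52827917 -0.22124575  0.14972257] [ 0.53509183  0.74709499 -0.37545114  1.79602324  0.40957205  0.67640259
 -0.27093253] 0.8010459806974111
0.97 1049 388 439 362 394 [ 586.1 -451.8] [51.  36.2] 42.4 pca -2.7953358614810013
0.89 606 402 441 0 15 [ 630.2 -102.7] [ 9.8 29. ] 78.4 pca 2.946970100272036
0.74 2579 299 332 144 224 [ 526.8 -220.5] [71.3 28.1] 79.3 pca 1.3827741110990965
```

View pics/w1.png

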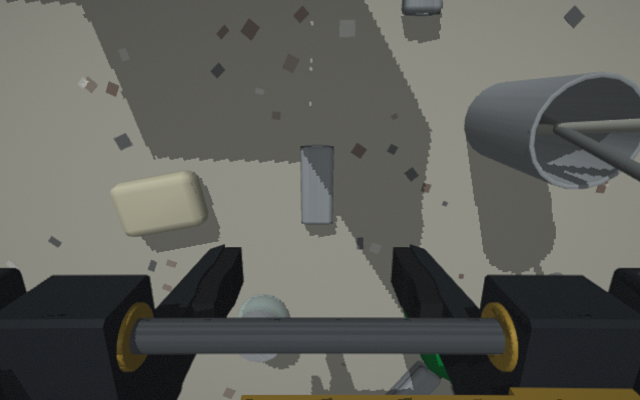

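The wrist view shows the case at (316,184), upright between the fingers, with soap at left (160,205) and the cup clear at right.

Emit:
jog_arm --turn '[[0, 0, -0.01], [0, 0, -0.01], [0, 0, -0.01], [0, 0, -0.01], [0, 0, -0.01], [0, 0, -0.01], [0, 0, -0.01], [0, 0, -0.01], [0, 0, -0.01], [0, 0, -0.01], [0, 0, -0.01]]' --translation '[[0, -0.001, 0.05], [0, -0.001, 0.1], [0, -0.001, 0.12], [0, -0.001, 0.127], [0, -0.001, 0.127], [0, -0.001, 0.127], [0, -0.001, 0.127], [0, -0.001, 0.127], [0, -0.001, 0.127], [0, -0.001, 0.127], [0, -0.001, 0.127]]' --grip '[0.2, 0.2, 0.2, 0.2, 0.2, 1, 1, 1, 1, 1, 1]' --force 15

```text
clock: 4.03
tool_pos: [0.527, -0.2217, 0.0229]
eef_rot: [0.771, 0.637, -0.0, 0.0]
contact_force: [-0.1, 0.4, -0.1]
opening: 0.146
finger_force: 0.0
```

```bash
python3 - <<'E'
from h import *
f=go([.527,-.2205,.2],1.38)
y=SY+np.pi
go([*stack(.0,-.2),.23],y-.0,f)
go([*stack(-.005,0),.23],y,f)
go([*stack(-.03,-.18),.23],y,f)
E
```

```text
translation [0.0012, -0.0002, -0.1771] turn [0.0, 0.0, 0.0009] rows 2.8334853237981603
translation [0.0732, -0.1289, -0.03] turn [0.0, 0.0, -1.5416] rows 8.243810981763598
translation [0.2733, -0.128, -0.03] turn [0.0, 0.0, -1.5416] rows 8.243810981763598
translation [0.0941, -0.1583, -0.03] turn [0.0, 0.0, -1.5416] rows 8.243810981763598
```

```bash
python3 - <<'E'
from h import *
s=r.get_state();print(s['clock'],s['opening'],s['finger_force'])
im=cams.snapshot('wrist');cv2.imwrite('pics/w2.png',im[:,:,::-1])
s=r.get_state();print(s['clock'],s['opening'],s['finger_force'])
E
```

```text
4.025 0.14613334866204442 0.0
4.075 0.09792917437833296 0.0
```

View pics/w2.png

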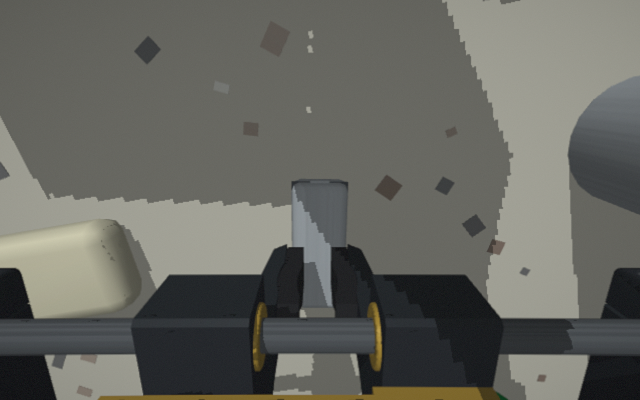

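The picture shows the fingers (275–365, 250–310) nearly shut, with the case at (320,240) reaching ahead of and below them, so they did not grip it. I'll check the geometry.

```bash
python3 - <<'E'
from h import *
s=r.get_state();print(s['tool_pos'],r.tips_ahead,s['opening'],s['contact_force'],s['q'])
p=cams.camera_params('wrist');print(p)
T=R.from_quat(s['eef_rot']);
for z in(-.02,0,.019): print(z,proj(p,s['tool_pos']+T.apply([[0,-.02,z],[0,0,z],[0,.02,z]])).round(0).tolist())
im=cams.snapshot('wrist')
for d in models.masks_of('wrist','case'):
    ys,xs=np.nonzero(d['pixels']);w=plane(p,np.c_[xs,ys],.018)[:,:2]
    print(round(d['p'],2),xs.min(),xs.max(),ys.min(),ys.max(),(w.min(0)+w.max(0))/2,np.ptp(w,axis=0))
for c in('top','scene'):
  cams.snapshot(c);print(c,[(d['position'].round(3).tolist() if hasattr(d['position'],'round') else d['position'],d['p']) for d in models.place_of(c,'case')])
E
```

```text
[ 0.52694478 -0.22171328  0.02287414] 0.019 0.09792917437833296 [-0.58660049 -0.63919214 -0.28703774] [ 0.46330295  0.94049762 -0.25127384  1.85387356  0.52432449  0.41300193
 -0.36392241]
{'fx': 343.26932255417677, 'fy': 343.26932255417677, 'cx': 316.880166082871, 'cy': 200.4105684563216, 'k1': 0.013766638477660683, 'eye': array([ 0.54093681, -0.14685742,  0.17722051]), 'orientation': array([-0.14976749,  0.01441055, -0.09425505,  0.98411281])}
-0.02 [[272.0, 275.0], [318.0, 275.0], [364.0, 275.0]]
0 [[277.0, 255.0], [318.0, 255.0], [358.0, 254.0]]
0.019 [[281.0, 239.0], [318.0, 239.0], [354.0, 239.0]]
0.61 290 347 179 307 [ 0.53083672 -0.21941611] [0.03291702 0.07210272]
top [([0.6404, -0.0738, -0.0005], 0.65), ([0.5798, -0.4699, -0.0], 0.6), ([0.7107, -0.3699, 0.0003], 0.51)]
scene [([0.6385, -0.0709, 0.0017], 0.8), ([0.7082, -0.3732, 0.0036], 0.77), ([0.5254, -0.2242, -0.0054], 0.65), ([0.5832, -0.4634, 0.0024], 0.55)]
```

Emit:
jog_arm --turn '[[0, 0, 0], [0, 0, 0], [0, 0, 0], [0, 0, 0]]' --translation '[[0, 0, 0], [0, 0, 0], [0, 0, 0], [0, 0, 0]]' --grip '[0.45, 0.45, 0.45, 0.45]'

```text
clock: 4.88
tool_pos: [0.527, -0.2217, 0.0229]
eef_rot: [0.771, 0.637, 0.0, 0.0]
contact_force: [0.3, 0.8, 0.6]
opening: 0.435
finger_force: 0.0
```

```bash
python3 - <<'E'
from h import *
s=r.get_state();print(s['clock'],s['opening'],s['finger_force'],s['contact_force'])
p=cams.camera_params('wrist');im=cams.snapshot('wrist')[:,:,::-1]
im=np.ascontiguousarray(cv2.resize(im[160:330,180:460],None,fx=2.8,fy=2.8,interpolation=cv2.INTER_CUBIC))
T=R.from_quat(s['eef_rot']);h=s['opening']*.044
for z,c in((.019,(0,0,255)),(0,(0,255,0)),(-.019,(255,0,0))):
  for sg in(1,-1):
    q=(proj(p,s['tool_pos']+T.apply([[-.009,sg*h,z],[.009,sg*h,z]]))-[180,160])*2.8
    cv2.polylines(im,[q.astype(int)],False,c,2)
cv2.imwrite('pics/w3.png',im)
E
```

```text
4.875 0.4351151503181357 0.0 [0.31751226 0.759121   0.60226197]
```

View pics/w3.png

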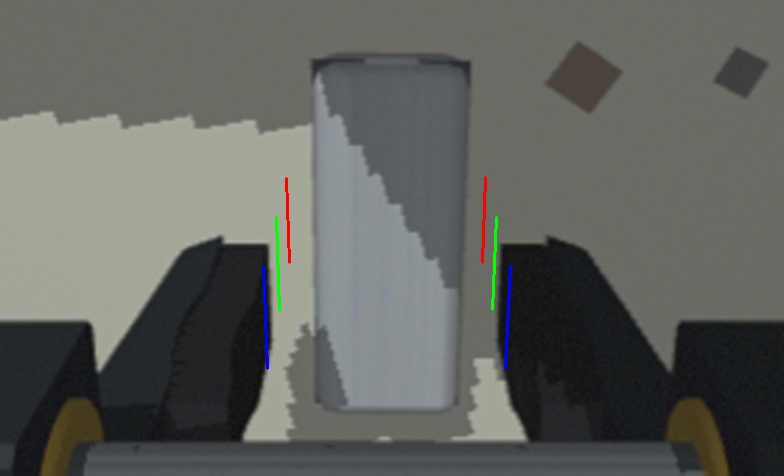

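The crop shows the fingertips ending at rows 240–250, about 29 mm higher up than the stated TCP geometry (red lines), so they are above the case. I'll descend slowly and watch the force.

Emit:
jog_arm --turn '[[0, 0, 0], [0, 0, 0], [0, 0, 0]]' --translation '[[0, 0, 0.002], [0, 0, 0.004], [0, 0, 0.0055]]' --grip '[0.45, 0.45, 0.45]'

```text
clock: 5.3
tool_pos: [0.5269, -0.2217, 0.0172]
eef_rot: [0.771, 0.637, -0.0, -0.0]
contact_force: [0.1, 0.4, -0.5]
opening: 0.546
finger_force: 0.0
```

Emit:
jog_arm --turn '[[0, 0, 0], [0, 0, 0], [0, 0, 0], [0, 0, 0], [0, 0, 0]]' --translation '[[0, 0, 0.003], [0, 0, 0.006], [0, 0, 0.009], [0, 0, 0.012], [0, 0, 0.014]]' --grip '[0.45, 0.45, 0.45, 0.45, 0.45]'

```text
clock: 5.92
tool_pos: [0.527, -0.2217, 0.0032]
eef_rot: [0.771, 0.637, -0.0, -0.0]
contact_force: [-0.9, -0.2, -0.0]
opening: 0.55
finger_force: 0.0
```

Emit:
jog_arm --turn '[[0, 0, 0], [0, 0, 0], [0, 0, 0], [0, 0, 0], [0, 0, 0], [0, 0, 0], [0, 0, 0], [0, 0, 0], [0, 0, 0], [0, 0, 0]]' --translation '[[0, 0, 0.002], [0, 0, 0.004], [0, 0, 0.005], [0, 0, 0.006], [0, 0, 0.006], [0, 0, 0.006], [0, 0, 0.006], [0, 0, 0.006], [0, 0, 0.006], [0, 0, 0.006]]' --grip '[0.45, 0.45, 0.45, 0.45, 1, 1, 1, 1, 1, 1]' --force 15

```text
clock: 7.18
tool_pos: [0.5271, -0.2218, -0.0025]
eef_rot: [0.771, 0.637, 0.0, 0.0]
contact_force: [-0.5, 0.1, 0.0]
opening: 0.318
finger_force: 15.0
```

Gripped (28 mm opening, 15 N). So the real fingertips sit about 29 mm behind where they were stated. Next I'll carry it over.

```bash
python3 - <<'E'
from h import *
y=SY+np.pi
go([*stack(-.03,-.18),.19],y)
go([*stack(-.005,0),.19],y)
E
```

```text
translation [0.0954, -0.1585, -0.1925] turn [0.0002, 0.0003, -1.5408] rows 8.239525762041762
translation [0.2746, -0.1281, -0.1925] turn [0.0002, 0.0003, -1.5408] rows 8.239525762041762
```

Emit:
jog_arm --turn '[[0, 0, 0], [0, 0, 0], [0, 0, 0], [0, 0, 0]]' --translation '[[0, 0, -0.02], [0, 0, -0.07], [0, 0, -0.13], [0, 0, -0.19]]' --grip '[1, 1, 1, 1]' --force 20

```text
clock: 7.68
tool_pos: [0.5264, -0.2217, 0.189]
eef_rot: [0.771, 0.637, -0.0, -0.0]
contact_force: [1.2, -0.7, -0.9]
opening: 0.312
finger_force: 20.0
```

Emit:
jog_arm --turn '[[0, 0, -0.17], [0, 0, -0.34], [0, 0, -0.51], [0, 0, -0.68], [0, 0, -0.85], [0, 0, -1.02], [0, 0, -1.19], [0, 0, -1.36], [0, 0, -1.54], [0, 0, -1.54], [0, 0, -1.54], [0, 0, -1.54], [0, 0, -1.54]]' --translation '[[0.02, -0.04, 0], [0.04, -0.08, 0], [0.07, -0.12, 0], [0.09, -0.15, 0], [0.095, -0.158, 0], [0.095, -0.158, 0], [0.11, -0.155, 0], [0.14, -0.15, 0], [0.18, -0.145, 0], [0.23, -0.135, 0], [0.275, -0.128, 0], [0.275, -0.128, 0], [0.275, -0.128, 0]]' --grip '[1, 1, 1, 1, 1, 1, 1, 1, 1, 1, 1, 1, 1]'

```text
clock: 9.3
tool_pos: [0.4525, 0.0714, 0.1871]
eef_rot: [0.11, 0.994, -0.001, -0.001]
contact_force: [-0.6, 0.2, -1.3]
opening: 0.314
finger_force: 20.0
```

```bash
python3 - <<'E'
from h import *
s=r.get_state();print(s['q'],s['finger_force'],s['opening'],stack(-.005,0))
im=cams.snapshot('top')[:,:,::-1];a=cv2.resize(im[120:310,150:330],None,fx=2.2,fy=2.2,interpolation=cv2.INTER_CUBIC)
w=cams.snapshot('wrist')[:,:,::-1];w=cv2.resize(w,(400,418*400//640))
w=cv2.copyMakeBorder(w,0,418-w.shape[0],0,0,cv2.BORDER_CONSTANT);cv2.imwrite('pics/p4.png',np.hstack([a[:418],w]))
E
```

```text
[ 0.24244376  0.65301191 -0.80120506  2.07953305  0.72953738  0.71559178
  0.31115063] 19.99913603067398 0.3144101801904798 [0.45312051 0.07209115]
```

View pics/p4.png

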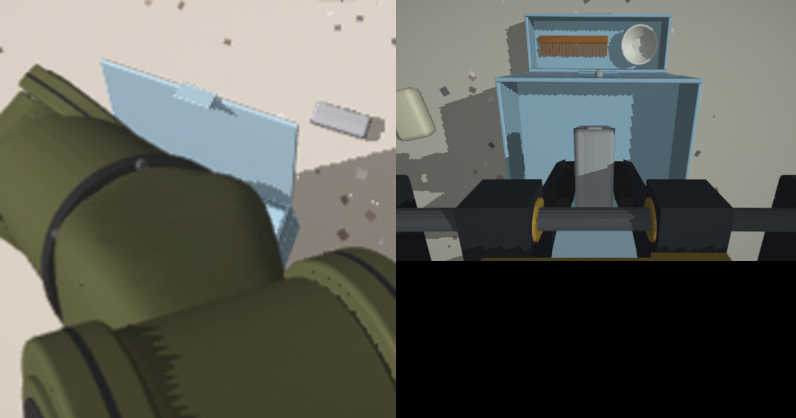

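The wrist view shows the case (595,165) held over the tier's middle, square with its walls.

Emit:
jog_arm --turn '[[0, 0, 0], [0, 0, 0], [0, 0, 0], [0, 0, 0], [0, 0, 0]]' --translation '[[0, 0, 0.03], [0, 0, 0.06], [0, 0, 0.078], [0, 0, 0.084], [0, 0, 0.086]]' --grip '[1, 1, 1, 1, 1]'

```text
clock: 10.02
tool_pos: [0.4532, 0.0718, 0.1015]
eef_rot: [0.111, 0.994, -0.0, 0.0]
contact_force: [1.1, 0.3, -0.7]
opening: 0.312
finger_force: 20.0
```

Emit:
jog_arm --turn '[[0, 0, 0], [0, 0, 0], [0, 0, 0], [0, 0, 0]]' --translation '[[0, 0, 0.002], [0, 0, 0.004], [0, 0, 0.0045], [0, 0, 0.005]]' --grip '[1, 1, 1, 1]'

```text
clock: 10.52
tool_pos: [0.4533, 0.0725, 0.0965]
eef_rot: [0.11, 0.994, 0.0, 0.0]
contact_force: [-0.6, -0.0, 0.4]
opening: 0.314
finger_force: 20.0
```

Emit:
jog_arm --turn '[[0, 0, 0], [0, 0, 0], [0, 0, 0], [0, 0, 0]]' --translation '[[0, 0, 0.001], [0, 0, 0.002], [0, 0, 0.003], [0, 0, 0.003]]' --grip '[1, 1, 1, 1]'

```text
clock: 11.02
tool_pos: [0.4531, 0.0725, 0.0933]
eef_rot: [0.11, 0.994, -0.0, -0.0]
contact_force: [0.4, -0.6, -0.8]
opening: 0.317
finger_force: 20.0
```

Emit:
jog_arm --turn '[[0, 0, 0], [0, 0, 0], [0, 0, 0], [0, 0, 0]]' --translation '[[0, 0, 0.001], [0, 0, 0.002], [0, 0, 0.002], [0, 0, 0.002]]' --grip '[1, 1, 1, 1]'

```text
clock: 11.52
tool_pos: [0.4533, 0.0725, 0.093]
eef_rot: [0.11, 0.994, -0.0, 0.001]
contact_force: [-3.6, -2.0, 20.3]
opening: 0.314
finger_force: 20.0
```

Contact. Easing back 1.5 mm and releasing.

Emit:
jog_arm --turn '[[0, 0, 0], [0, 0, 0], [0, 0, 0], [0, 0, 0], [0, 0, 0]]' --translation '[[0, 0, -0.002], [0, 0, -0.002], [0, 0, -0.002], [0, 0, -0.002], [0, 0, -0.002]]' --grip '[1, 0.5, 0.5, 0.5, 0.5]'

```text
clock: 12.15
tool_pos: [0.4532, 0.0725, 0.0933]
eef_rot: [0.11, 0.994, -0.0, -0.0]
contact_force: [0.2, 0.1, 0.2]
opening: 0.5
finger_force: 0.0
```

Emit:
jog_arm --turn '[[0, 0, 0], [0, 0, 0], [0, 0, 0], [0, 0, 0], [0, 0, 0], [0, 0, 0], [0, 0, 0]]' --translation '[[0, 0, -0.02], [0, 0, -0.06], [0, 0, -0.12], [0, 0, -0.18], [0, 0, -0.23], [0, 0, -0.23], [0, 0, -0.23]]' --grip '[0.5, 0.5, 0.5, 1, 1, 1, 1]'

```text
clock: 13.02
tool_pos: [0.4527, 0.0719, 0.3227]
eef_rot: [0.11, 0.994, -0.001, -0.0]
contact_force: [-1.0, -0.1, -0.6]
opening: 0.069
finger_force: 0.0
```

```bash
python3 - <<'E'
from h import *
s=r.get_state();print(s['q'],s['opening'],s['tool_pos'])
p=cams.camera_params('wrist')
w=cams.snapshot('wrist')[:,:,::-1];cv2.imwrite('pics/w5.png',w)
for d in models.place_of('wrist','case'): print(d)
y=SY+np.pi
for x in (.2,.1,0,-.03): go([*stack(x,0),.27],y)
E
```

```text
[ 0.38566791  0.47683904 -0.9759003   1.887466    0.46167815  1.0241722
  0.56186301] 0.06872968924582035 [0.45268056 0.07186974 0.32269701]
{'position': [0.7121, -0.3728, 0.0054], 'p': 0.85}
{'position': [0.4507, 0.0738, 0.0965], 'p': 0.67}
translation [-0.2059, 0.0006, 0.0514] turn [-0.0016, -0.0026, -0.0006] rows 3.3954516457664576
translation [-0.1059, 0.0005, 0.0517] turn [-0.0016, -0.0026, -0.0006] rows 1.885401455697943
translation [-0.0059, 0.0005, 0.052] turn [-0.0016, -0.0026, -0.0006] rows 0.8368903270785887
translation [0.0241, 0.0004, 0.0521] turn [-0.0016, -0.0026, -0.0006] rows 0.9178667935384978
```

View pics/w5.png

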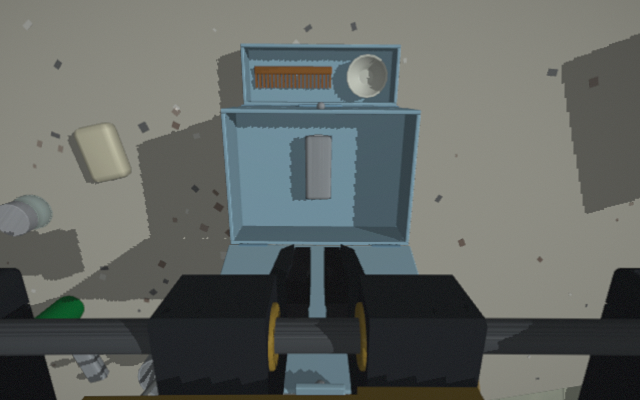

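The case lies inside the tier at (318,168), and comb and dish are untouched. Next I'll refine the stack pose and lid angle.

```bash
python3 - <<'E'
from h import *
from scipy.optimize import least_squares
p=cams.camera_params('wrist')
uv=np.array([(222.5,110),(418.5,110),(411,243),(229.5,243)])
L=np.array([(-.07,-.095),(-.07,.095),(.07,.095),(.07,-.095)])
def pts(t):
    x,y,a,z=t;c,s=np.cos(a),np.sin(a);return np.c_[x+c*L[:,0]-s*L[:,1],y+s*L[:,0]+c*L[:,1],[z]*4]
f=least_squares(lambda t:(proj(p,pts(t))-uv).ravel(),[.458,.071,-.22,.1415],x_scale=[.01,.01,.1,.01])
print(f.x,f.fun.round(1))
for a in np.arange(1.75,2.15,.05):
    q=stack(.07-.152*np.cos(a),0);print(round(a,2),proj(p,[*q,.144+.152*np.sin(a)]).round(0))
go([*stack(.19,0),.335],SY+np.pi);go([*stack(.19,0),.248],SY+np.pi)
E
```

```text
[ 0.45952301  0.07256459 -0.22111052  0.13631861] [-1.2 -0.5  1.3 -0.7 -2.7  0.7  2.6  0.7]
1.75 [[319. 379.]]
1.8 [[319. 386.]]
1.85 [[319. 392.]]
1.9 [[319. 398.]]
1.95 [[319. 402.]]
2.0 [[319. 407.]]
2.05 [[319. 410.]]
2.1 [[319. 412.]]
translation [-0.1957, 0.0005, -0.0135] turn [-0.0016, -0.0026, -0.0006] rows 3.138903640826694
translation [-0.1959, 0.0006, 0.0735] turn [-0.0016, -0.0026, -0.0006] rows 3.3482452968040803
```

Emit:
jog_arm --turn '[[0, 0, 0], [0, 0, 0], [0, 0, 0], [0, 0, 0], [0, 0, 0], [0, 0, 0], [0, 0, 0], [0, 0, 0]]' --translation '[[-0.02, 0, -0.013], [-0.08, 0, -0.0135], [-0.14, 0, -0.0135], [-0.196, 0, -0.0135], [-0.196, 0, 0.01], [-0.196, 0, 0.05], [-0.196, 0, 0.0735], [-0.196, 0, 0.0735]]' --grip '[1, 1, 1, 1, 1, 1, 1, 1]'

```text
clock: 14.12
tool_pos: [0.6426, 0.029, 0.2463]
eef_rot: [0.11, 0.994, -0.001, -0.003]
contact_force: [-0.1, 0.5, 0.7]
opening: 0.005
finger_force: 0.0
```

Emit:
jog_arm --turn '[[0, 0, 0], [0, 0, 0], [0, 0, 0], [0, 0, 0], [0, 0, 0], [0, 0, 0], [0, 0, 0]]' --translation '[[0.02, 0, 0], [0.04, 0, 0], [0.055, 0, 0], [0.065, 0, 0], [0.075, 0, 0], [0.085, 0, 0], [0.095, 0, 0]]' --grip '[1, 1, 1, 1, 1, 1, 1]'

```text
clock: 15.0
tool_pos: [0.5512, 0.0505, 0.2499]
eef_rot: [0.11, 0.994, 0.0, 0.0]
contact_force: [0.8, -0.7, 0.6]
opening: 0.007
finger_force: 0.4
```

Emit:
jog_arm --turn '[[0, 0, 0], [0, 0, 0], [0, 0, 0], [0, 0, 0], [0, 0, 0], [0, 0, 0], [0, 0, 0]]' --translation '[[0.008, 0, 0], [0.016, 0, 0], [0.024, 0, 0], [0.032, 0, 0], [0.04, 0, 0], [0.048, 0, 0], [0.048, 0, 0]]' --grip '[1, 1, 1, 1, 1, 1, 1]'

```text
clock: 15.88
tool_pos: [0.5041, 0.0611, 0.25]
eef_rot: [0.11, 0.994, -0.0, -0.0]
contact_force: [0.3, 0.9, 0.0]
opening: 0.004
finger_force: 0.0
```

```bash
python3 - <<'E'
from h import *
s=r.get_state();print(s['clock'],s['tool_pos'],s['contact_force'])
w=cams.snapshot('wrist')[:,:,::-1];w=cv2.resize(w,(480,300))
a=cams.snapshot('scene')[:,:,::-1][130:250,330:460];a=cv2.resize(a,(325,300),interpolation=cv2.INTER_CUBIC)
cv2.imwrite('pics/p6.png',np.hstack([w,a[:,:320]]))
E
```

```text
15.875 [0.50408045 0.06107133 0.24995735] [0.31212708 0.92525018 0.01054058]
```

View pics/p6.png

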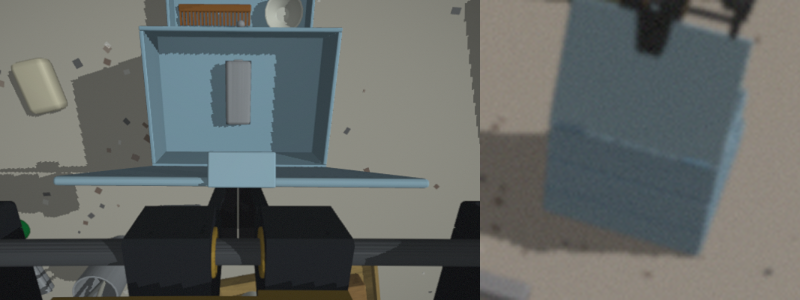

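The wrist view shows the lid near upright with the finger behind it (edge at row 183 of the scaled view), and the case inside. I'll push on in small steps.

Emit:
jog_arm --turn '[[0, 0, 0], [0, 0, 0], [0, 0, 0], [0, 0, 0], [0, 0, 0]]' --translation '[[0.005, 0, 0], [0.01, 0, 0], [0.014, 0, 0], [0.014, 0, 0], [0.014, 0, 0]]' --grip '[1, 1, 1, 1, 1]'

```text
clock: 16.6
tool_pos: [0.4913, 0.0639, 0.2499]
eef_rot: [0.11, 0.994, -0.0, 0.0]
contact_force: [-0.2, 0.4, 0.2]
opening: 0.006
finger_force: 0.0
```

```bash
cat > lid.py <<'E'
from h import *
def edge():
    p=cams.camera_params('wrist');im=cams.snapshot('wrist')
    c=r.get_state()['clock']
    th=np.arange(0,2.0,.01);g=cv2.cvtColor(im,cv2.COLOR_RGB2HSV).astype(int)
    blue=(g[...,0]>90)&(g[...,0]<112)&(g[...,1]>50)
    out=[]
    for yy in(-.08,.08):   # lid part left/right of fingers: farthest blue along the path of the free edge
        q=np.array([[*stack(.07-.152*np.cos(a),yy),.144+.152*np.sin(a)] for a in th]);uv=proj(p,q)
        out.append([(round(a,2)) for a,(u,v) in zip(th,uv) if 0<=u<640 and 0<=v<400 and blue[int(v),int(u)]])
    return c,im,out
def runs(l):
    o=[]
    for a in l:
        if o and a-o[-1][1]<.025:o[-1][1]=a
        else:o.append([a,a])
    return o
if __name__=='__main__':
    a=edge();b=edge();d=np.abs(a[1].astype(int)-b[1]).sum(2)
    print(r.get_state()['contact_force'].round(1))
    for e in(a,b):print(e[0],[runs(l) for l in e[2]])
    ys,xs=np.nonzero(d>40);print('diff',len(xs),(xs.min(),xs.max(),ys.min(),ys.max()) if len(xs) else '')
E
python3 lid.py
```

```text
[ 0.2  0.4 -0. ]
16.65 [[[np.float64(1.14), np.float64(1.16)]], [[np.float64(1.15), np.float64(1.17)]]]
16.7 [[[np.float64(1.14), np.float64(1.16)]], [[np.float64(1.15), np.float64(1.17)]]]
diff 163 (np.int64(15), np.int64(631), np.int64(0), np.int64(381))
```

Lid at about 1.15 and holding still. I'll push 5 mm at a time.

Emit:
jog_arm --turn '[[0, 0, 0], [0, 0, 0], [0, 0, 0]]' --translation '[[0.003, 0, 0], [0.005, 0, 0], [0.005, 0, 0]]' --grip '[1, 1, 1]'

```text
clock: 17.08
tool_pos: [0.4861, 0.0651, 0.2499]
eef_rot: [0.11, 0.994, -0.0, -0.0]
contact_force: [0.2, -0.3, 0.9]
opening: 0.005
finger_force: 0.0
```

```bash
python3 lid.py
```

```text
[ 0.  -0.4  0. ]
17.125 [[[np.float64(1.11), np.float64(1.13)]], [[np.float64(1.12), np.float64(1.14)]]]
17.175 [[[np.float64(1.11), np.float64(1.13)]], [[np.float64(1.12), np.float64(1.14)]]]
diff 722 (np.int64(0), np.int64(639), np.int64(1), np.int64(394))
```

Emit:
jog_arm --turn '[[0, 0, 0], [0, 0, 0], [0, 0, 0], [0, 0, 0], [0, 0, 0], [0, 0, 0]]' --translation '[[0.003, 0, 0], [0.006, 0, 0], [0.001, 0, 0], [0.001, 0, 0], [0.001, 0, 0], [0.001, 0, 0]]' --grip '[1, 1, 1, 1, 1, 1]'

```text
clock: 17.92
tool_pos: [0.4853, 0.0653, 0.2499]
eef_rot: [0.11, 0.994, -0.0, -0.0]
contact_force: [0.7, 0.5, 0.6]
opening: 0.008
finger_force: 0.0
```

```bash
python3 lid.py
```

```text
[ 0.4  0.4 -0.5]
17.975 [[[np.float64(1.06), np.float64(1.09)]], [[np.float64(1.07), np.float64(1.11)]]]
18.025 [[[np.float64(1.06), np.float64(1.09)]], [[np.float64(1.07), np.float64(1.11)]]]
diff 107 (np.int64(1), np.int64(632), np.int64(11), np.int64(392))
```

Emit:
jog_arm --turn '[[0, 0, 0], [0, 0, 0], [0, 0, 0], [0, 0, 0], [0, 0, 0], [0, 0, 0], [0, 0, 0]]' --translation '[[0.005, 0, 0], [0.008, 0, 0], [0.011, 0, 0], [0.005, 0, 0], [0.005, 0, 0], [0.005, 0, 0], [0.005, 0, 0]]' --grip '[1, 1, 1, 1, 1, 1, 1]'

```text
clock: 18.9
tool_pos: [0.4805, 0.0664, 0.2499]
eef_rot: [0.11, 0.994, -0.0, -0.0]
contact_force: [0.8, 0.2, -0.3]
opening: 0.006
finger_force: 0.0
```

```bash
python3 lid.py
```

```text
[0.8 0.2 0.4]
18.95 [[[np.float64(1.01), np.float64(1.05)]], [[np.float64(1.02), np.float64(1.06)]]]
19.0 [[[np.float64(1.01), np.float64(1.04)]], [[np.float64(1.02), np.float64(1.06)]]]
diff 1915 (np.int64(0), np.int64(626), np.int64(21), np.int64(366))
```

Emit:
jog_arm --turn '[[0, 0, 0], [0, 0, 0], [0, 0, 0], [0, 0, 0]]' --translation '[[-0.01, 0, 0], [-0.015, 0, 0], [-0.015, 0, 0], [-0.015, 0, 0]]' --grip '[1, 1, 1, 1]'

```text
clock: 19.5
tool_pos: [0.495, 0.0631, 0.2498]
eef_rot: [0.11, 0.994, -0.0, -0.0]
contact_force: [-0.1, -0.2, 1.0]
opening: 0.007
finger_force: 0.0
```

```bash
python3 lid.py
```

```text
[-0.4  0.6  0. ]
19.55 [[[np.float64(0.97), np.float64(1.02)]], [[np.float64(0.98), np.float64(1.04)]]]
19.6 [[[np.float64(0.97), np.float64(1.02)]], [[np.float64(0.98), np.float64(1.04)]]]
diff 2920 (np.int64(0), np.int64(637), np.int64(0), np.int64(390))
```

Emit:
jog_arm --turn '[[0, 0, 0], [0, 0, 0], [0, 0, 0], [0, 0, 0], [0, 0, 0], [0, 0, 0]]' --translation '[[0, 0, 0], [0, 0, 0], [0, 0, 0], [0, 0, 0], [0, 0, 0], [0, 0, 0]]' --grip '[1, 1, 1, 1, 1, 1]'

```text
clock: 20.35
tool_pos: [0.4952, 0.0631, 0.2499]
eef_rot: [0.11, 0.994, -0.0, 0.0]
contact_force: [-0.8, 0.1, 0.3]
opening: 0.004
finger_force: 0.0
```

```bash
python3 lid.py
```

```text
[0.2 0.1 1.1]
20.4 [[[np.float64(0.87), np.float64(0.94)]], [[np.float64(0.88), np.float64(0.96)]]]
20.45 [[[np.float64(0.86), np.float64(0.94)]], [[np.float64(0.87), np.float64(0.96)]]]
diff 4172 (np.int64(4), np.int64(545), np.int64(68), np.int64(234))
```

The lid is falling by itself. I'll move the arm up and wait over the front.

Emit:
jog_arm --turn '[[0, 0, 0], [0, 0, 0], [0, 0, 0], [0, 0, 0], [0, 0, 0], [0, 0, 0], [0, 0, 0], [0, 0, 0], [0, 0, 0], [0, 0, 0], [0, 0, 0], [0, 0, 0]]' --translation '[[0, 0, -0.04], [0, 0, -0.08], [0, 0, -0.08], [0, 0, -0.08], [0, 0, -0.08], [0, 0, -0.08], [0, 0, -0.08], [0, 0, -0.08], [0, 0, -0.08], [0, 0, -0.08], [0, 0, -0.08], [0, 0, -0.08]]' --grip '[1, 1, 1, 1, 1, 1, 1, 1, 1, 1, 1, 1]'

```text
clock: 21.95
tool_pos: [0.4952, 0.0631, 0.3299]
eef_rot: [0.11, 0.994, -0.0, 0.0]
contact_force: [-0.1, 1.4, -0.5]
opening: 0.001
finger_force: 0.0
```

```bash
python3 lid.py; python3 - <<'E'
from h import *
for x in(-.07,):go([*stack(x,0),.28],SY+np.pi)
E
```

```text
[-0.5  0.3  0.8]
22.0 [[[np.float64(0.48), np.float64(0.64)], [np.float64(1.64), np.float64(1.64)], [np.float64(1.71), np.float64(1.71)], [np.float64(1.78), np.float64(1.78)], [np.float64(1.86), np.float64(1.88)]], [[np.float64(0.49), np.float64(0.7)], [np.float64(1.71), np.float64(1.71)], [np.float64(1.77), np.float64(1.77)], [np.float64(1.96), np.float64(1.96)]]]
22.05 [[[np.float64(0.45), np.float64(0.61)], [np.float64(1.79), np.float64(1.79)], [np.float64(1.88), np.float64(1.88)]], [[np.float64(0.48), np.float64(0.69)], [np.float64(1.65), np.float64(1.65)], [np.float64(1.69), np.float64(1.69)], [np.float64(1.72), np.float64(1.74)], [np.float64(1.78), np.float64(1.78)], [np.float64(1.89), np.float64(1.9)], [np.float64(1.97), np.float64(1.97)]]]
diff 657 (np.int64(97), np.int64(632), np.int64(0), np.int64(295))
translation [0.108, -0.0005, 0.0499] turn [-0.0001, 0.0001, -0.0008] rows 1.9035879188895894
```

Emit:
jog_arm --turn '[[0, 0, 0], [0, 0, 0], [0, 0, 0], [0, 0, 0], [0, 0, 0], [0, 0, 0], [0, 0, 0], [0, 0, 0], [0, 0, 0], [0, 0, 0], [0, 0, 0], [0, 0, 0], [0, 0, 0], [0, 0, 0], [0, 0, 0], [0, 0, 0], [0, 0, 0], [0, 0, 0]]' --translation '[[0, 0, 0], [0, 0, 0], [0, 0, 0], [0, 0, 0], [0, 0, 0], [0, 0, 0], [0, 0, 0], [0, 0, 0], [0, 0, 0], [0, 0, 0], [0, 0, 0], [0, 0, 0], [0, 0, 0], [0, 0, 0], [0, 0, 0], [0, 0, 0], [0, 0, 0], [0, 0, 0]]' --grip '[1, 1, 1, 1, 1, 1, 1, 1, 1, 1, 1, 1, 1, 1, 1, 1, 1, 1]'

```text
clock: 24.3
tool_pos: [0.4952, 0.0631, 0.3299]
eef_rot: [0.11, 0.994, -0.0, 0.0]
contact_force: [0.1, 0.7, -0.4]
opening: 0.004
finger_force: 0.0
```

```bash
python3 - <<'E'
from lid import *
a=edge();print(a[0],[runs(l)[0] for l in a[2]])
cv2.imwrite('pics/w7.png',a[1][:,:,::-1])
E
```

```text
24.35 [[np.float64(1.8), np.float64(1.81)], [np.float64(0.42), np.float64(0.46)]]
```

View pics/w7.png

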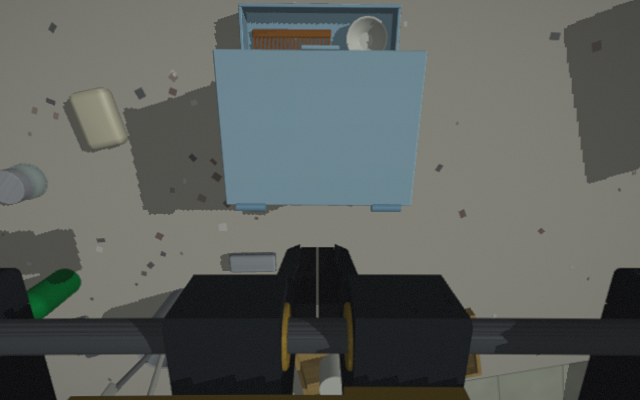

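The wrist view shows the lid down, with its front edge at row 52 and its tongue at (320,47); the tray contents are unchanged. I'll move to its front middle.

Emit:
jog_arm --turn '[[0, 0, 0], [0, 0, 0], [0, 0, 0], [0, 0, 0], [0, 0, 0], [0, 0, 0]]' --translation '[[0.04, 0, 0], [0.08, 0, 0.03], [0.108, 0, 0.08], [0.108, 0, 0.13], [0.108, 0, 0.16], [0.108, 0, 0.16]]' --grip '[1, 1, 1, 1, 1, 1]'

```text
clock: 25.1
tool_pos: [0.3887, 0.0866, 0.1688]
eef_rot: [0.109, 0.994, -0.001, -0.002]
contact_force: [0.2, -0.7, 0.2]
opening: 0.003
finger_force: 0.0
```

```bash
python3 - <<'E'
from h import *
s=r.get_state();print(s['clock'],s['tool_pos'],s['q'].round(2),s['contact_force'])
d=s['tool_pos'][:2]-S0;print(np.cos(SY)*d[0]+np.sin(SY)*d[1],-np.sin(SY)*d[0]+np.cos(SY)*d[1])
E
```

```text
25.1 [0.38873284 0.0865665  0.16881396] [ 0.14  0.62 -0.74  2.26  0.83  0.56  0.11] [ 0.224271   -0.73333977  0.15038475]
-0.07099471773141898 7.516172844160285e-05
```

Emit:
jog_arm --turn '[[0, 0, 0], [0, 0, 0], [0, 0, 0], [0, 0, 0], [0, 0, 0], [0, 0, 0], [0, 0, 0]]' --translation '[[0, 0, 0.01], [0, 0, 0.016], [0, 0, 0.02], [0, 0, 0.021], [0, 0, 0.022], [0, 0, 0.023], [0, 0, 0.023]]' --grip '[1, 1, 1, 1, 1, 1, 1]'

```text
clock: 25.98
tool_pos: [0.3898, 0.0867, 0.1469]
eef_rot: [0.11, 0.994, -0.0, 0.0]
contact_force: [0.8, 1.1, 0.1]
opening: 0.004
finger_force: 0.0
```

Emit:
jog_arm --turn '[[0, 0, 0], [0, 0, 0], [0, 0, 0], [0, 0, 0]]' --translation '[[0, 0, 0.001], [0, 0, 0.0015], [0, 0, 0.002], [0, 0, 0.002]]' --grip '[1, 1, 1, 1]'

```text
clock: 26.48
tool_pos: [0.3898, 0.0868, 0.1449]
eef_rot: [0.11, 0.994, -0.0, -0.0]
contact_force: [0.3, -0.0, -0.3]
opening: 0.002
finger_force: 0.0
```

Emit:
jog_arm --turn '[[0, 0, 0], [0, 0, 0], [0, 0, 0], [0, 0, 0]]' --translation '[[0, 0, 0.0005], [0, 0, 0.001], [0, 0, 0.0015], [0, 0, 0.002]]' --grip '[1, 1, 1, 1]'

```text
clock: 26.98
tool_pos: [0.3897, 0.0868, 0.1432]
eef_rot: [0.11, 0.994, -0.0, 0.0]
contact_force: [-1.4, 0.5, 8.5]
opening: 0.004
finger_force: 4.3
```

Emit:
jog_arm --turn '[[0, 0, 0], [0, 0, 0], [0, 0, 0]]' --translation '[[0, 0, 0.0005], [0, 0, 0.001], [0, 0, 0.001]]' --grip '[1, 1, 1]'

```text
clock: 27.35
tool_pos: [0.3897, 0.0868, 0.1423]
eef_rot: [0.11, 0.994, -0.0, 0.0]
contact_force: [-2.3, -0.9, 9.1]
opening: 0.004
finger_force: 4.3
```

Emit:
jog_arm --turn '[[0, 0, 0], [0, 0, 0], [0, 0, 0]]' --translation '[[0, 0, 0.0005], [0, 0, 0.001], [0, 0, 0.001]]' --grip '[1, 1, 1]'

```text
clock: 27.72
tool_pos: [0.3896, 0.0868, 0.1412]
eef_rot: [0.11, 0.994, -0.0, 0.0]
contact_force: [-1.3, -0.0, 5.7]
opening: 0.007
finger_force: 2.3
```

Emit:
jog_arm --turn '[[0, 0, 0], [0, 0, 0], [0, 0, 0], [0, 0, 0]]' --translation '[[0, 0, 0.0005], [0, 0, 0.001], [0, 0, 0.0015], [0, 0, 0.0015]]' --grip '[1, 1, 1, 1]'

```text
clock: 28.22
tool_pos: [0.3895, 0.0868, 0.1397]
eef_rot: [0.11, 0.994, -0.0, 0.0]
contact_force: [-1.4, -0.7, 7.5]
opening: 0.005
finger_force: 3.4
```

Emit:
jog_arm --turn '[[0, 0, 0], [0, 0, 0], [0, 0, 0]]' --translation '[[0, 0, 0.0005], [0, 0, 0.001], [0, 0, 0.001]]' --grip '[1, 1, 1]'

```text
clock: 28.6
tool_pos: [0.3895, 0.0868, 0.1386]
eef_rot: [0.11, 0.994, -0.0, 0.0]
contact_force: [-0.8, 0.0, 4.0]
opening: 0.006
finger_force: 2.4
```

Emit:
jog_arm --turn '[[0, 0, 0], [0, 0, 0], [0, 0, 0]]' --translation '[[0, 0, 0.0005], [0, 0, 0.001], [0, 0, 0.001]]' --grip '[1, 1, 1]'

```text
clock: 28.98
tool_pos: [0.3895, 0.0868, 0.1379]
eef_rot: [0.11, 0.994, -0.0, 0.0]
contact_force: [-1.9, -0.6, 11.7]
opening: 0.004
finger_force: 5.9
```

Emit:
jog_arm --turn '[[0, 0, 0], [0, 0, 0], [0, 0, 0]]' --translation '[[0, 0, 0.0005], [0, 0, 0.0005], [0, 0, 0.0005]]' --grip '[1, 1, 1]'

```text
clock: 29.35
tool_pos: [0.3895, 0.0868, 0.1378]
eef_rot: [0.11, 0.994, -0.0, 0.001]
contact_force: [-4.1, -0.2, 17.5]
opening: 0.005
finger_force: 8.9
```

It hit a stiff stop at TCP 0.1378, 5.7 mm of travel, which matches flush. I'll lift and re-touch gently to confirm the lid stays down.

Emit:
jog_arm --turn '[[0, 0, 0], [0, 0, 0], [0, 0, 0], [0, 0, 0], [0, 0, 0], [0, 0, 0]]' --translation '[[0, 0, -0.003], [0, 0, -0.01], [0, 0, -0.01], [0, 0, -0.003], [0, 0, -0.0025], [0, 0, -0.0025]]' --grip '[1, 1, 1, 1, 1, 1]'

```text
clock: 30.1
tool_pos: [0.3896, 0.0867, 0.1391]
eef_rot: [0.11, 0.994, -0.0, -0.0]
contact_force: [0.1, -0.9, 1.0]
opening: 0.0
finger_force: 0.0
```

Emit:
jog_arm --turn '[[0, 0, 0], [0, 0, 0], [0, 0, 0]]' --translation '[[0, 0, 0.0005], [0, 0, 0.001], [0, 0, 0.001]]' --grip '[1, 1, 1]'

```text
clock: 30.48
tool_pos: [0.3897, 0.0867, 0.1384]
eef_rot: [0.11, 0.994, -0.0, -0.0]
contact_force: [-0.3, 0.1, -1.0]
opening: 0.002
finger_force: 0.0
```

There is no contact at 0.1384, so the lid is latched flush. Retreating.

Emit:
jog_arm --turn '[[0, 0, 0], [0, 0, 0], [0, 0, 0], [0, 0, 0], [0, 0, 0], [0, 0, 0]]' --translation '[[0, 0, -0.03], [0, 0, -0.08], [0, 0, -0.14], [0, 0, -0.16], [0, 0, -0.16], [0, 0, -0.16]]' --grip '[1, 1, 1, 1, 1, 1]'

```text
clock: 31.22
tool_pos: [0.3891, 0.0861, 0.2973]
eef_rot: [0.11, 0.994, -0.001, -0.001]
contact_force: [0.7, -0.5, -0.6]
opening: 0.006
finger_force: 0.0
```

```bash
python3 - <<'E'
from h import *
s=r.get_state();print(s['clock'],s['tool_pos'],s['contact_force'])
print(r.finish_job())
E
```

```text
31.225 [0.38912402 0.08607253 0.29732547] [ 0.73199326 -0.51110517 -0.55016299]
the job is handed in; nothing more can be done
None
```

The job is handed in at 31 s (no verdict returned): the case lies in the top tier, the lid fell shut by itself, and pressing it (17.5 N at most in the readings) left it flush on a light re-touch.

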